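Find the clear gel cassette with a feeler gauge

TASK

Three gel cassettes stand in the casting stand, but spacers inside have slipped, so that not every plate gap is clear to the bottom, and from outside you cannot see which. Take the orange-handled feeler gauge from its holder and try its blade down the gaps, gently: where it jams, stop and try another (pressing or pushing the blade on the stand with more than 25 N breaks the plates). Push it, still held, all the way to the bottom of a gap that is clear, then let go and leave it standing there as the mark; do not disturb the timer, the green rack or the bottle.

Things in the scene. Friction and masses are not known exactly. Their poses are not given: they have to be found in the camera images.
- gauge: Feeler gauge, 90 g, standing in the holder, blade down, lower end 5 mm above the bench. Steel blade 5 mm thick (own x), 36 wide (y), 70 long; above it an orange handle 16 thick (x), 40 wide (y), 45 tall. Origin: middle of the blade's lower end; z up, so the handle spans z = 70 to 115 mm. Grip it across the 16 mm at z about 95.
- holder: Blue fixed block, 56 (x) x 76 (y) x 50 mm high on a 70 x 90 x 4 mm foot, with an upright slot 9 x 40 mm (x, y), 45 mm deep, in the middle of its top, in which the gauge stands. Origin: centre of the underside, z up. The gauge's axes are the holder's to within a few degrees.
- stand: Grey casting stand, fixed; base 84 (x) x 256 (y) x 14 mm, webs 66 mm high, three alike cassettes 75 mm apart along its y. Origin: centre of the underside, z up, front (1, 2, 3 yellow dots) to -x. Each cassette: two upright plates 5 mm thick, 50 wide (y), facing across x: blue front plate (-x side), top at z = 70 mm; white back plate (+x side), top at z = 85. All rigid, firm below 25 N.
- mouth1 (a point): Nominal centre of the gap of cassette 1 (one dot, y = -75 mm of the stand), level with the blue plate's top (z = 70); axes as the stand's. Each cassette really sits up to 3 mm off along x either way (each its own, not reported), exact along y: find its gap by touching the taller white plate with the blade, or by sight.
- mouth2 (a point): The same for cassette 2 (two dots, y = 0 of the stand). Each gap is 7 mm in x, 40 mm in y, open at the top, walled at both y ends. A clear one has its bottom at stand z = 28 mm, 42 mm below the mouth: a rubber seal that yields 1 mm per 4 N. The plates' edges are hard.
- mouth3 (a point): The same for cassette 3 (three dots, y = +75 mm of the stand). At least one of the three gaps is clear. In the others a hidden piece, somewhere along y and across the whole gap in x, stops the blade 18 mm below the mouth; it yields 1 mm per 4 N, at most 6 mm.
- timer: Bystander: white bench timer, 62 x 66 x 20 mm, lying loose on the dark mat (2 mm thick) between holder and stand. Origin: centre of the underside.
- green_rack: Bystander: green tube rack, 67 x 126 x 54 mm, loose, to the right of the stand. Origin: centre of the underside.
- orange_bottle: Bystander: bottle with orange cap, 56 mm across, 115 mm tall, loose, behind and right of the stand. Origin: centre of the underside.
Not all that is in view belongs to the job. There is more than one size of the gauge; the one meant has the size given above.

How it is judged:
By the outcome, as a careful person would: the job done as asked, in the order asked, and still so for the second after the job is handed in, with the robot touching nothing.
It also fails if it takes over 72 s, if anything falls off the work surface, if the arm or the gripper's body presses on something with over 40 N, if the wrist force passes 120 N, or if a joint passes its speed limit or range.

ROBOT

A 6-joint arm with a two-finger parallel gripper is mounted at the origin on a cart in front of the work surface, level with it; the furniture and walls round the work are solid. World frame = base frame: x ahead of the robot, y to its left, z up, the work surface at z = 0. Lengths are in m, angles in degrees, forces in N, time in s.
With the tool pointing down it reaches from about 0.35 to 0.875 m from the base axis. Payload 4.2 kg.
Tool frame: the origin (TCP) lies midway between the tips of the shut fingers; the grasp point (between the pads) lies 19 mm behind it (r.pinch_z is the distance from the TCP to the grasp point, in m); z points along the fingers, y is the line along which they close (so a half turn about z gives the same grasp; the last joint's range is limited). The gripper opens to 87 mm and grips with 3 to 60 N. Pads are 19 mm wide; open, the fingers measure 117 mm over their backs; the gripper's body (75 mm by 190 mm) begins 51 mm behind the grasp point.
Start: joints at [83.801, 22.042, 0.453, 0, -68.411, -14.817], TCP at [0.224, 0.583, 0.19] pointing down, gripper open.
Joint ranges: [-179.83, 179.83], [-69.29, 118.12], [-61.27, 80.66], [-181.25, 117.63], [-171.15, -9.14], [-177.46, 177.46]. Speed limits (degrees/s): [159.86, 159.86, 180, 180, 180, 180].

INTERFACE

Orientations are given as a 3x3 rotation matrix whose columns are the frame's x, y, z axes.
In Python, from station import r, imaging, models gives the robot as it stands. The module is installed in compiled form; this text tells all that it offers.
- The arm moves only by the tool apply_moves, never from a script. Its argument "moves" is a list of rows, each a list of 2 entries, a list of its own where there are three numbers: the shift along the tool's x, y, z in m, then the turn about the tool's z in degrees. A call has 1 to 5 rows; each row shifts and turns the commanded pose from where the row before left it, along the tool's axes as they then stand; what a row does not reach is not made up. A row lasts 1/12 s, in which the tool goes at most 41.7 mm and 7.16 degrees, less where a joint would pass 70% of its speed; a pose out of reach is approached as far as the arm can. A call is refused whole if a number of a shift passes 0.0417 or a number of a turn 7.16, either way. A call with a gripper value outside its range is refused whole. "hand" is the finger opening in m, from 0 to 0.087, set as the call begins (left out, the last holds). The fingers move at their own pace and stop on an object; the grip force is fixed at half the most. Time passes only in rows, so rows that do not move let the fingers close. It gives the time, the measured TCP pose, the force, the opening and the grip force at its end, in the units of the state.
- r.sense(): the state, without advancing time (a new reading comes with each control period).
- imaging.capture(name): name is "scene" or "side" or "wrist"; returns a dict with "frame" (384x512x3 uint8, blue, green, red), "intrinsics" (3x3 intrinsics, pixels), "eye" and "orientation" of the camera in the world. Camera axes: x right, y down, z forward; pixel columns grow to the right and rows downward; lengths in m; the calibration is good to about 2 mm. A picture is of the moment at which its call begins. There is no depth.
- r.finish_job(): hands the job in; it is judged then, once.
Trained networks look in a picture, given as the dict that the camera call returned (one of the last four; its "shot" number tells which), for a name from the list of things; names that differ only in an ending like _2 or _b are one class to them, and where a whole thing is asked for, a point or a joint stands for the part that bears it (a point fixed in the world has none). Each returns a list of dicts, best first, with "confidence" (0 to 1); they miss things now and then, are a little off and sometimes report something else, mostly with a low value. They report only what shows in the picture. A call takes as long as a camera call. They do not tell look-alikes from the thing itself.
- models.cut_out(picture, target): "region" (384x512 bool, what is visible of it) and "extent" ([left, top, width, height] as shares, 0 to 1, of the picture: columns of its width, rows of its height, round what is visible of it).
- models.place_of(picture, target): "at" ([column, row] as shares, 0 to 1, of the picture: columns of its width, rows of its height: a listed point, or the origin of a listed thing).
The state is a dict: "time_s": time; "joints": joint angles; "joint_velocities": joint speeds; "effort": joint torques, N m; "tcp_pos": TCP position; "ee_rot": TCP orientation; "wrist_force": force on the tool from outside, world axes, zero at the start; "moment": the same for the moment, N m; "gripper_width": opening from 0.0 (shut) to 1.0 (fully open); "gripper_force": force on a finger pad.
Only numpy, scipy, OpenCV 4.12 (cv2) and the standard library are available. Lean on these libraries where they do the work, as an engineer would, in place of code of your own. Each camera call takes 0.05 s, during which the arm holds its last target. There are 200 camera calls.

## Working session

There is one attempt and no reset: what is moved stays moved. The work goes in short steps, Python scripts to look and compute and a tool call to move; the robot and the scene stay as the last step left them, time stands still between calls to the robot, and variables do not carry over. Pictures are saved under pics/ and viewed, at most 10 in all, crops included, and the job is handed in when it is done.

Besides the shell and the picture viewer there is one more tool, called after "Call:" as name(argument=value, ...) on one line, values as JSON. apply_moves: Moves the arm, as the interface text tells. Its arguments: {"type":"object","properties":{"moves":{"type":"array"},"hand":{"type":"number"}},"required":["moves"]}

```bash
mkdir -p pics
cat > h.py <<'E'
import numpy as np, cv2
from station import r, imaging, models
def ray(p,uv):
    K=np.array(p["intrinsics"]);R=np.array(p["orientation"]);R=R if R.shape==(3,3) else None
    d=R@np.linalg.solve(K,[uv[0],uv[1],1]);return np.array(p["eye"]),d/np.linalg.norm(d)
def onz(p,uv,z):
    e,d=ray(p,uv);return e+d*(z-e[2])/d[2]
def tri(obs):
    A=np.zeros((3,3));b=np.zeros(3)
    for p,uv in obs:
        e,d=ray(p,uv);M=np.eye(3)-np.outer(d,d);A+=M;b+=M@e
    x=np.linalg.solve(A,b)
    return x,[np.linalg.norm((np.eye(3)-np.outer(d,d))@(x-e)) for e,d in [ray(*o) for o in obs]]
def proj(p,X):
    c=np.array(p["intrinsics"])@(np.array(p["orientation"]).T@(np.array(X)-p["eye"]));return c[:2]/c[2]
E
python3 - <<'E'
from h import *
s=r.sense();print(s["time_s"],s["tcp_pos"],s["ee_rot"],s["wrist_force"])
P={n:imaging.capture(n) for n in("scene","side","wrist")}
for n,p in P.items():
    print(n,np.round(p["eye"],3),np.round(p["orientation"],2).tolist())
    for t in("gauge","holder","stand","mouth1","mouth2","mouth3","timer","green_rack","orange_bottle"):
        print(t,[(np.round(np.array(d["at"])*[512,384],1).tolist(),round(d["confidence"],2), np.round(onz(p,np.array(d["at"])*[512,384],.07 if "mouth" in t else 0.005),3).tolist()) for d in models.place_of(p,t)[:3]])
cv2.imwrite("pics/a.png",cv2.resize(P["scene"]["frame"],(800,600)))
cv2.imwrite("pics/b.png",np.hstack([cv2.resize(P[n]["frame"],(400,300)) for n in("side","wrist")]))
E
```

```text
0.0 [0.22389579 0.58277571 0.18935541] [[ 9.33411036e-01 -3.58808216e-01 -7.08895236e-04]
 [-3.58808902e-01 -9.33408629e-01 -2.12188423e-03]
 [ 9.96605645e-05  2.23494808e-03 -9.99997498e-01]] [0.42476214 0.64669359 0.58659278]
scene [-0.282  0.692  1.451] [[-0.65, -0.59, 0.48], [-0.76, 0.52, -0.4], [-0.02, -0.62, -0.78]]
gauge [([205.5, 264.8], 0.45, [0.461, 0.286, 0.005]), ([168.0, 260.8], 0.37, [0.557, 0.372, 0.005])]
holder []
stand [([300.6, 184.8], 0.78, [0.499, -0.193, 0.005])]
mouth1 [([292.4, 182.9], 0.94, [0.489, -0.137, 0.07]), ([319.9, 156.7], 0.91, [0.513, -0.303, 0.07]), ([306.7, 169.1], 0.67, [0.502, -0.222, 0.07])]
mouth2 [([292.4, 182.9], 0.94, [0.489, -0.137, 0.07]), ([319.9, 156.7], 0.91, [0.513, -0.303, 0.07]), ([306.7, 169.1], 0.67, [0.502, -0.222, 0.07])]
mouth3 [([292.4, 182.9], 0.94, [0.489, -0.137, 0.07]), ([319.9, 156.7], 0.91, [0.513, -0.303, 0.07]), ([306.7, 169.1], 0.67, [0.502, -0.222, 0.07])]
timer [([242.7, 235.3], 0.78, [0.469, 0.116, 0.005])]
green_rack [([343.4, 143.5], 0.59, [0.539, -0.472, 0.005]), ([321.6, 155.5], 0.53, [0.551, -0.359, 0.005])]
o
[... 568 characters left out ...]
8, 140.5], 0.65, [0.513, -0.29, 0.07])]
mouth2 [([278.4, 170.9], 0.81, [0.501, -0.123, 0.07]), ([285.2, 153.9], 0.69, [0.498, -0.215, 0.07]), ([285.8, 140.5], 0.65, [0.513, -0.29, 0.07])]
mouth3 [([278.4, 170.9], 0.81, [0.501, -0.123, 0.07]), ([285.2, 153.9], 0.69, [0.498, -0.215, 0.07]), ([285.8, 140.5], 0.65, [0.513, -0.29, 0.07])]
timer [([267.5, 244.5], 0.97, [0.471, 0.132, 0.005])]
green_rack [([292.1, 129.1], 0.65, [0.519, -0.452, 0.005])]
orange_bottle [([245.0, 153.0], 0.85, [0.661, -0.256, 0.005])]
wrist [0.302 0.553 0.384] [[-0.36, -0.89, -0.28], [-0.93, 0.34, 0.11], [0.0, 0.3, -0.95]]
gauge []
holder []
stand []
mouth1 []
mouth2 []
mouth3 []
timer []
green_rack []
orange_bottle []
```

View pics/a.png

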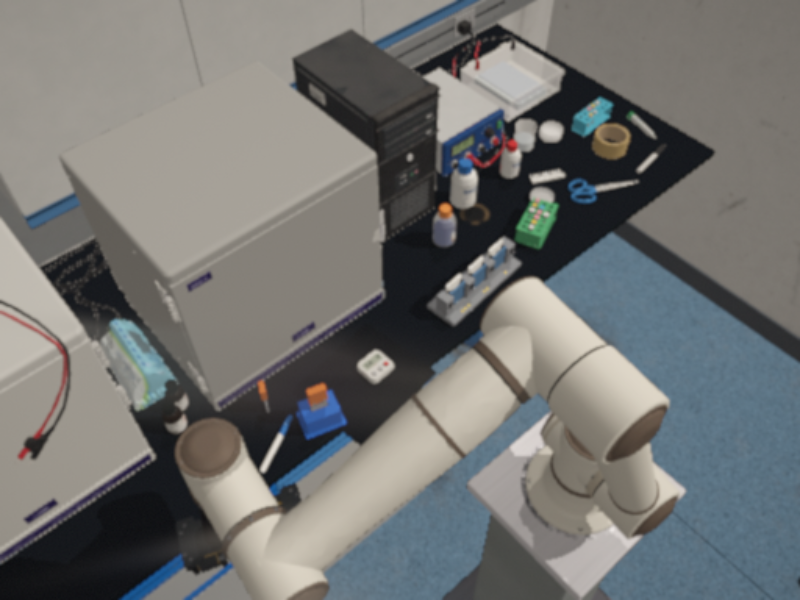

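View pics/b.png

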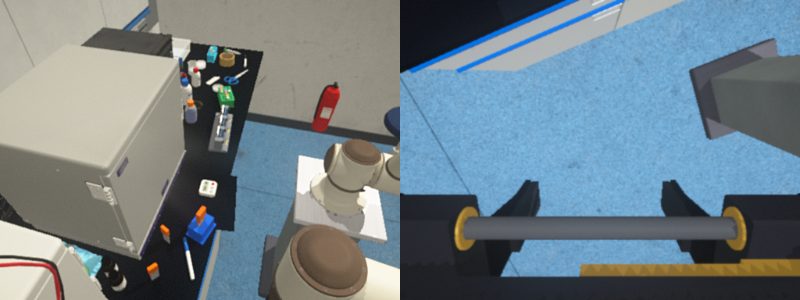

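Run:
```python
from h import *
p=imaging.capture("scene");q=imaging.capture("side")
for uv in((141,256),(246,189)):print(onz(p,uv,0))
print(p["intrinsics"])
a=cv2.resize(p["frame"][225:300,150:240],(480,400),interpolation=cv2.INTER_CUBIC)
b=cv2.resize(q["frame"][255:375,170:290],(400,400),interpolation=cv2.INTER_CUBIC)[:,:320]
cv2.imwrite("pics/c.png",np.hstack([a,b]))
```

```text
[0.63568338 0.42932862 0.        ]
[ 0.62214182 -0.02801549  0.        ]
[[493.26936212   0.         250.71521611]
 [  0.         493.26936212 189.19695809]
 [  0.           0.           1.        ]]
```

View pics/c.png

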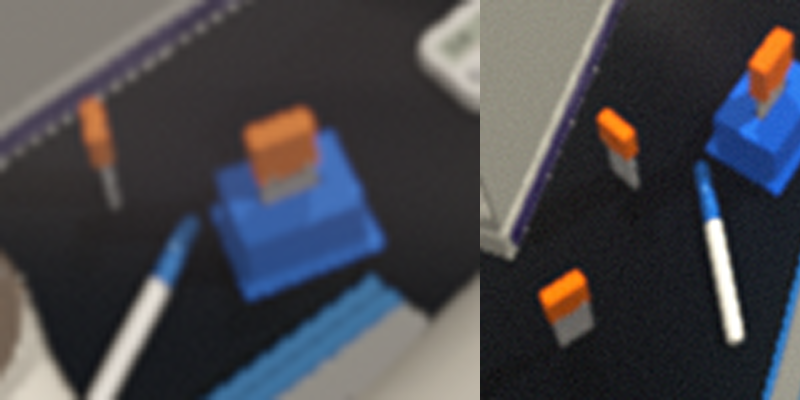

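Call:
apply_moves(moves=[[[0.0,0.0,-0.035],0],[[0.0,0.0,-0.035],0],[[0.01,0.01,-0.03],0],[[0.025,0.02,-0.01],5],[[0.03,0.02,0],5]])

```text
time_s: 2.02
tcp_pos: [0.2647, 0.5134, 0.304]
ee_rot: [[0.856, -0.517, 0.003], [-0.517, -0.856, 0.007], [-0.001, -0.007, -1.0]]
wrist_force: [0.4, -0.0, -0.3]
gripper_width: 1.0
gripper_force: 0.0
```

Call:
apply_moves(moves=[[[0.038,0.014,0],0],[[0.038,0.014,0],0],[[0.038,0.014,0],0],[[0.038,0.014,0],0],[[0.038,0.014,0],0]])

```text
time_s: 2.43
tcp_pos: [0.3917, 0.3521, 0.3009]
ee_rot: [[0.857, -0.515, 0.0], [-0.515, -0.857, 0.001], [0.0, -0.001, -1.0]]
wrist_force: [1.1, -0.2, -0.2]
gripper_width: 0.999
gripper_force: 0.0
```

Call:
apply_moves(moves=[[[0.0,0.0,0],7],[[0.0,0.0,0],7],[[0,0,0],7],[[0,0,0],7],[[0,0,0],7]])

```text
time_s: 2.85
tcp_pos: [0.3911, 0.3536, 0.3006]
ee_rot: [[0.4, -0.916, 0.0], [-0.916, -0.4, 0.0], [-0.0, -0.0, -1.0]]
wrist_force: [0.1, 0.3, -0.2]
gripper_width: 0.997
gripper_force: 0.0
```

```bash
cat > look.py <<'E'
from h import *
import sys
s=r.sense();print(s["time_s"],s["tcp_pos"],np.round(s["ee_rot"],3).tolist(),np.round(s["joints"],1))
p=imaging.capture("wrist");print(np.round(p["eye"],3))
for t in sys.argv[2:]:
    for d in models.place_of(p,t)[:3]:
        uv=np.array(d["at"])*[512,384];print(t,uv.round(1),round(d["confidence"],2),onz(p,uv,.07 if "mouth" in t else .005).round(4))
cv2.imwrite(f"pics/{sys.argv[1]}.png",cv2.resize(p["frame"],(800,600)))
np.savez(f"{sys.argv[1]}.npz",**{k:p[k] for k in("frame","intrinsics","eye","orientation")})
E
python3 look.py d gauge holder
```

```text
2.85 [0.39109446 0.35358526 0.30056069] [[0.4, -0.916, 0.0], [-0.916, -0.4, 0.0], [-0.0, -0.0, -1.0]] [ 59.8   9.   -1.9  -0.  -79.1 -36.1]
[0.425 0.277 0.495]
gauge [155.8 110.4] 0.97 [0.5508 0.3605 0.005 ]
gauge [131.9 183.8] 0.59 [0.5502 0.4831 0.005 ]
gauge [229.5  93.3] 0.58 [0.4602 0.2947 0.005 ]
holder [230.8  92.3] 0.8 [0.4589 0.2926 0.005 ]
```

View pics/d.png

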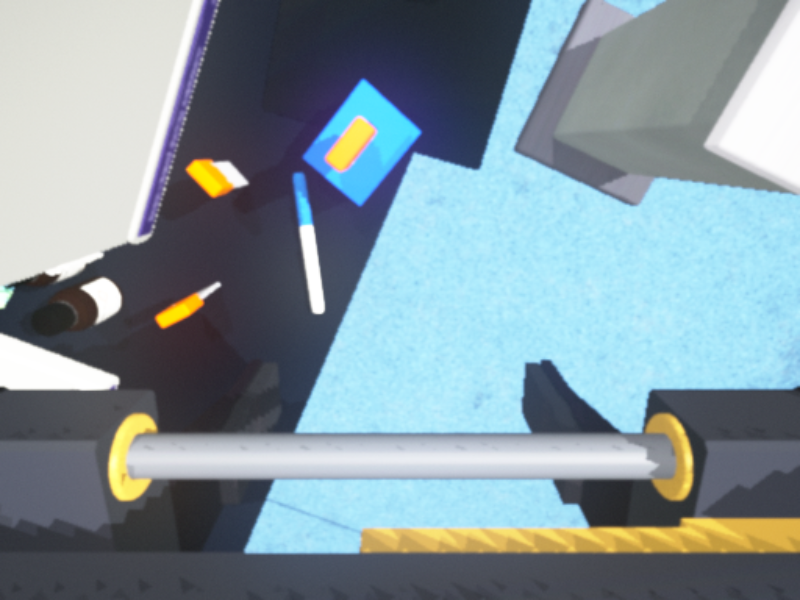

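```bash
cat > seg.py <<'E'
from h import *
def seg(p):
    f=cv2.cvtColor(p["frame"],cv2.COLOR_BGR2HSV)
    m={}
    m["orange"]=cv2.inRange(f,(5,150,120),(24,255,255));m["blue"]=cv2.inRange(f,(98,130,120),(115,255,255))
    return m
def comps(m,p,z,near,rad=.06):
    out=[]
    n,l,st,c=cv2.connectedComponentsWithStats(m)
    for i in range(1,n):
        if st[i,4]<60: continue
        X=onz(p,c[i],z)
        if np.linalg.norm(X[:2]-near)>rad: continue
        k,_=cv2.findContours((l==i).astype(np.uint8),cv2.RETR_EXTERNAL,cv2.CHAIN_APPROX_NONE)
        pts=np.array([onz(p,q[0],z)[:2]*1000 for q in k[0]],np.float32)
        out.append((st[i,4],c[i].round(1),X.round(4),cv2.minAreaRect(pts)))
    return out
E
python3 - <<'E'
from seg import *
p=dict(np.load("d.npz"));m=seg(p)
print(comps(m["orange"],p,.12,[.46,.29]));print(comps(m["blue"],p,.004,[.46,.29],.09));print(comps(m["blue"],p,.054,[.46,.29],.09))
E
```

```text
[]
[(np.int32(1432), array([229.1, 101. ]), array([0.4567, 0.305 , 0.004 ]), ((458.8665771484375, 292.339599609375), (92.94615936279297, 72.86067962646484), 72.951416015625)), (np.int32(246), array([192.3, 124.7]), array([0.4944, 0.3586, 0.004 ]), ((492.5858154296875, 360.7913818359375), (14.933551788330078, 48.99666213989258), 28.754501342773438))]
[(np.int32(1432), array([229.1, 101. ]), array([0.4535, 0.3022, 0.054 ]), ((455.41168212890625, 290.8173522949219), (83.48123168945312, 65.44107055664062), 72.951416015625)), (np.int32(246), array([192.3, 124.7]), array([0.4873, 0.3503, 0.054 ]), ((485.6972351074219, 352.2984313964844), (13.412824630737305, 44.0071907043457), 28.754610061645508))]
```

Call:
apply_moves(moves=[[[0.0,0.04,0],7],[[0.0,0.02,0],7],[[0,0.0,0],7],[[-0.02,0,0],7],[[-0.02,0,0],7]])

```text
time_s: 3.42
tcp_pos: [0.3352, 0.3716, 0.3016]
ee_rot: [[-0.194, -0.981, 0.001], [-0.981, 0.194, 0.002], [-0.002, -0.001, -1.0]]
wrist_force: [-0.4, -0.1, 0.3]
gripper_width: 1.0
gripper_force: 0.0
```

```bash
python3 look.py e gauge holder
python3 - <<'E'
from seg import *
p=dict(np.load("e.npz"));m=seg(p)
print(comps(m["orange"],p,.12,[.46,.29]));print(comps(m["blue"],p,.004,[.46,.29],.09))
E
```

```text
3.4167 [0.33516228 0.37158917 0.30162919] [[-0.194, -0.981, 0.001], [-0.981, 0.194, 0.002], [-0.002, -0.001, -1.0]] [ 66.6   6.1  -5.2   0.  -78.6 -77.7]
[0.32  0.29  0.496]
gauge [120.2 174.3] 0.96 [0.5536 0.3701 0.005 ]
gauge [162.5 112. ] 0.95 [0.4617 0.2913 0.005 ]
gauge [143.9 235.5] 0.67 [0.5485 0.4784 0.005 ]
holder [165.5 115.3] 0.94 [0.4588 0.2968 0.005 ]
[(np.int32(460), array([144.4, 117.6]), array([0.4505, 0.2929, 0.12  ]), ((453.6041259765625, 293.2117004394531), (39.772430419921875, 25.337358474731445), 73.25116729736328))]
[(np.int32(2591), array([167.2, 110.6]), array([0.4547, 0.2907, 0.004 ]), ((463.0115966796875, 291.93646240234375), (95.30078125, 82.97908020019531), 74.40178680419922)), (np.int32(240), array([154.8, 160.4]), array([0.4942, 0.3594, 0.004 ]), ((493.33856201171875, 360.6640625), (15.269163131713867, 49.5673828125), 30.236194610595703))]
```

View pics/e.png

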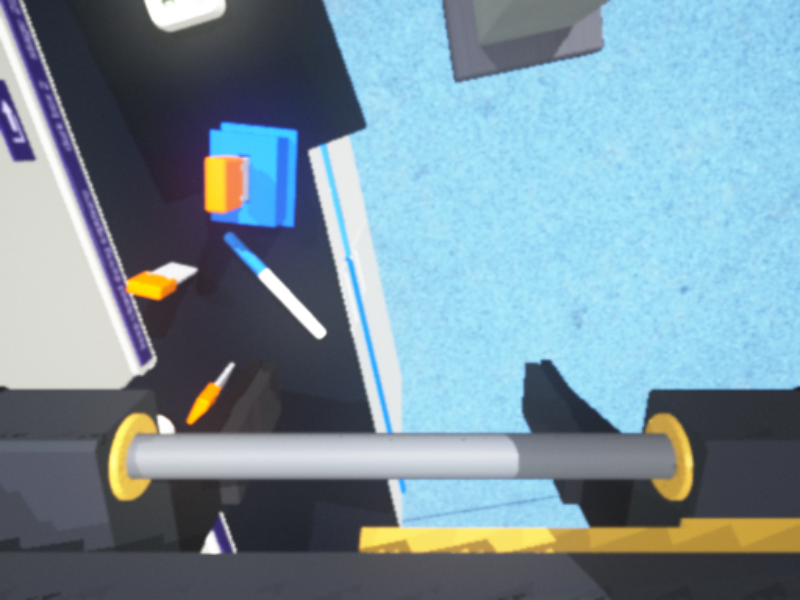

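Call:
apply_moves(moves=[[[0.001,-0.036,0.02],0],[[0.001,-0.036,0.02],0],[[0.001,-0.036,0.02],0],[[0.001,-0.035,0.02],0],[[0,0,0],5.8]])

```text
time_s: 3.98
tcp_pos: [0.4775, 0.3369, 0.2145]
ee_rot: [[-0.292, -0.956, -0.006], [-0.956, 0.292, -0.007], [0.009, 0.004, -1.0]]
wrist_force: [0.5, 0.5, -0.7]
gripper_width: 1.001
gripper_force: 0.0
```

```bash
python3 look.py f gauge holder
python3 - <<'E'
from seg import *
p=dict(np.load("f.npz"));m=seg(p)
print(proj(p,r.sense()["tcp_pos"]))
print(comps(m["orange"],p,.12,[.46,.29]));print(comps(m["blue"],p,.004,[.46,.29],.09));print(comps(m["blue"],p,.054,[.46,.29],.09))
E
```

```text
3.9833 [0.47754563 0.33685899 0.21453322] [[-0.292, -0.956, -0.006], [-0.956, 0.292, -0.007], [0.009, 0.004, -1.0]] [ 51.1  17.5  -2.8  -0.  -70.3 -68. ]
[0.455 0.259 0.41 ]
gauge [204.5 199.6] 0.85 [0.5578 0.3656 0.005 ]
gauge [259.1 119.5] 0.82 [0.4587 0.2877 0.005 ]
gauge [239.6 269.3] 0.77 [0.5453 0.4782 0.005 ]
holder [259.9 123.7] 0.86 [0.4592 0.2928 0.005 ]
[261.6949363  231.15454361]
[]
[(np.int32(1826), array([260.5, 133.3]), array([0.4619, 0.3044, 0.004 ]), ((459.3415832519531, 293.0516052246094), (93.35417175292969, 72.54309844970703), 72.93535614013672)), (np.int32(286), array([248.8, 181. ]), array([0.4942, 0.3588, 0.004 ]), ((492.2792053222656, 360.96038818359375), (14.489673614501953, 49.698299407958984), 28.929353713989258))]
[(np.int32(1826), array([260.5, 133.3]), array([0.4611, 0.2988, 0.054 ]), ((458.8595886230469, 288.827880859375), (81.84854125976562, 63.60240936279297), 72.9354019165039)), (np.int32(286), array([248.8, 181. ]), array([0.4895, 0.3464, 0.054 ]), ((487.7378234863281, 348.3670654296875), (12.703853607177734, 43.573143005371094), 28.92936134338379))]
```

View pics/f.png

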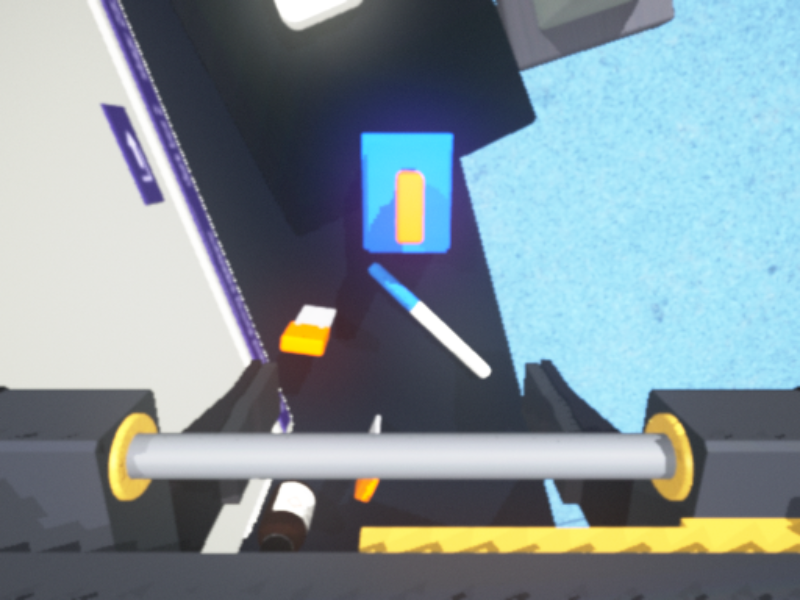

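Run:
```python
from h import *
p=dict(np.load("f.npz"));d=dict(np.load("d.npz"))
for t in("f","d"):
    q=dict(np.load(t+".npz"));f=cv2.cvtColor(q["frame"],cv2.COLOR_BGR2HSV)
    m=cv2.inRange(f,(5,120,150),(30,255,255))
    n,l,st,c=cv2.connectedComponentsWithStats(m)
    print(t,[(st[i].tolist(),c[i].round(1)) for i in range(1,n) if st[i,4]>40])
x,e=tri([(p,(262.4,132.5)),(d,(224,92.2))]);print(x,e)
a,b=[onz(p,(262.4,v),.12) for v in(170*.64,244*.64)];print(a,b,np.linalg.norm(a-b),(a+b)/2)
s=r.sense();R=np.array(s["ee_rot"]);t=np.array([*((a+b)/2)[:2],.1-.019])
print(R.T@(t-s["tcp_pos"]))
```

```text
f [([254, 110, 16, 45, 662], array([261.8, 132.6])), ([179, 205, 33, 23, 564], array([194.5, 216.9])), ([69, 264, 31, 56, 806], array([ 81.6, 292. ])), ([413, 265, 31, 55, 822], array([431.3, 292.1])), ([227, 306, 16, 16, 186], array([233.6, 312.5])), ([230, 331, 282, 23, 5029], array([378.6, 344. ]))]
d [([209, 76, 30, 33, 473], array([223.8,  92.3])), ([119, 102, 30, 25, 441], array([133.3, 113.4])), ([99, 187, 32, 23, 344], array([114.2, 198.6])), ([69, 265, 32, 56, 791], array([ 82. , 292.2])), ([413, 265, 31, 55, 806], array([431.4, 292.1])), ([231, 331, 281, 23, 4588], array([384.5, 344.2]))]
[0.45843811 0.29210318 0.11289441] [np.float64(0.00016854083477202845), np.float64(0.00016854083477194095)]
[0.45238793 0.27162262 0.12      ] [0.46436499 0.31156106 0.12      ] 0.04169567278440323 [0.45837646 0.29159184 0.12      ]
[0.05073303 0.00275489 0.13920774]
```

Call:
apply_moves(moves=[[[0.025,0.0014,0.015],0],[[0.0257,0.0014,0.015],0],[[0,0,0.035],0],[[0,0,0.035],0],[[0,0,0.025],0]], hand=0.087)

```text
time_s: 4.55
tcp_pos: [0.4565, 0.2925, 0.0952]
ee_rot: [[-0.284, -0.959, 0.001], [-0.959, 0.284, 0.002], [-0.002, -0.0, -1.0]]
wrist_force: [0.4, 1.1, 0.0]
gripper_width: 1.002
gripper_force: 0.0
```

Call:
apply_moves(moves=[[[0,0,0.014],0],[[0,0,0],0],[[0,0,0],0]])

```text
time_s: 4.8
tcp_pos: [0.4578, 0.2934, 0.0826]
ee_rot: [[-0.285, -0.958, 0.001], [-0.958, 0.285, 0.001], [-0.001, -0.001, -1.0]]
wrist_force: [0.4, 0.5, 0.6]
gripper_width: 1.001
gripper_force: 0.0
```

Call:
apply_moves(moves=[[[0.001,0,0.0015],0.5],[[0,0,0],0],[[0,0,0],0],[[0,0,0],0],[[0,0,0],0]], hand=0.0)

```text
time_s: 5.22
tcp_pos: [0.4579, 0.292, 0.0806]
ee_rot: [[-0.297, -0.955, 0.001], [-0.955, 0.297, 0.001], [-0.001, -0.001, -1.0]]
wrist_force: [0.3, -0.3, 0.4]
gripper_width: 0.705
gripper_force: 0.0
```

Call:
apply_moves(moves=[[[0,0,0],0],[[0,0,0],0],[[0,0,0],0],[[0,0,0],0],[[0,0,0],0]])

```text
time_s: 5.63
tcp_pos: [0.4576, 0.2917, 0.0799]
ee_rot: [[-0.298, -0.955, -0.0], [-0.955, 0.298, -0.0], [0.0, 0.0, -1.0]]
wrist_force: [-0.4, 0.8, 1.2]
gripper_width: 0.321
gripper_force: 0.0
```

Call:
apply_moves(moves=[[[0,0,0],0],[[0,0,0],0],[[0,0,0],0],[[0,0,0],0],[[0,0,0],0]])

```text
time_s: 6.05
tcp_pos: [0.4576, 0.2917, 0.0799]
ee_rot: [[-0.298, -0.955, -0.0], [-0.955, 0.298, 0.0], [-0.0, 0.0, -1.0]]
wrist_force: [0.4, 0.2, -0.9]
gripper_width: 0.178
gripper_force: 30.0
```

Call:
apply_moves(moves=[[[0,0,-0.005],0],[[0,0,-0.015],0],[[0,0,-0.025],0],[[0,0,-0.035],0],[[0,0,-0.035],0]])

```text
time_s: 6.47
tcp_pos: [0.457, 0.2911, 0.1958]
ee_rot: [[-0.298, -0.955, -0.002], [-0.955, 0.298, -0.002], [0.002, 0.001, -1.0]]
wrist_force: [1.2, 0.9, -0.3]
gripper_width: 0.177
gripper_force: 30.0
```

Call:
apply_moves(moves=[[[0,0,-0.015],-6.3],[[0,0,-0.015],-6.3],[[0,0,-0.01],-6.3],[[0,0,0],-6.3],[[0.02,0,0],0]])

```text
time_s: 6.88
tcp_pos: [0.4607, 0.2741, 0.2359]
ee_rot: [[0.143, -0.99, 0.002], [-0.99, -0.143, 0.002], [-0.002, -0.002, -1.0]]
wrist_force: [-0.1, -0.8, -1.0]
gripper_width: 0.18
gripper_force: 30.0
```

Call:
apply_moves(moves=[[[0.039,0.001,0],0],[[0.039,0.001,0],0],[[0.039,0.001,0],0],[[0.039,0.001,0],0],[[0.039,0.001,0],0]])

```text
time_s: 7.3
tcp_pos: [0.4817, 0.0763, 0.2354]
ee_rot: [[0.138, -0.99, 0.0], [-0.99, -0.138, 0.0], [-0.0, -0.0, -1.0]]
wrist_force: [0.3, 0.2, -1.4]
gripper_width: 0.182
gripper_force: 30.0
```

Call:
apply_moves(moves=[[[0.039,0.001,0],0],[[0.039,0.001,0],0],[[0.039,0,0],0],[[0.015,0,0],0],[[0,0,0],0]])

```text
time_s: 7.72
tcp_pos: [0.498, -0.0559, 0.235]
ee_rot: [[0.132, -0.991, -0.0], [-0.991, -0.132, -0.0], [0.0, 0.0, -1.0]]
wrist_force: [0.0, 0.3, -0.8]
gripper_width: 0.182
gripper_force: 30.0
```

```bash
python3 look.py g stand mouth1
```

```text
7.7167 [ 0.49804704 -0.05588384  0.23502076] [[0.132, -0.991, -0.0], [-0.991, -0.132, -0.0], [0.0, 0.0, -1.0]] [ 12.2   8.1 -12.2   0.  -69.7  -4.6]
[ 0.51  -0.138  0.429]
stand [269.4  30.8] 0.55 [ 0.5033 -0.2096  0.005 ]
mouth1 [270.9  21.3] 0.9 [ 0.504  -0.2073  0.07  ]
mouth1 [269.8  98.3] 0.82 [ 0.4944 -0.1339  0.07  ]
```

View pics/g.png

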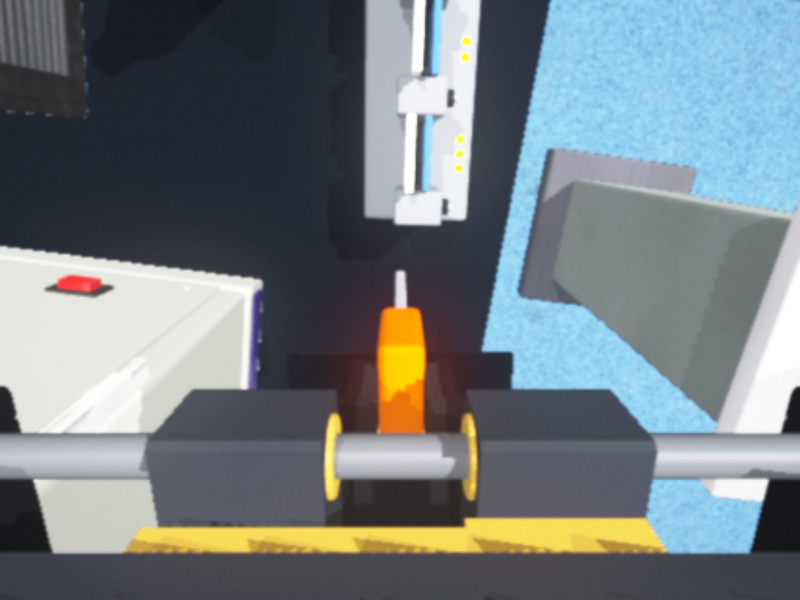

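Run:
```python
from h import *
p=dict(np.load("g.npz"));f=p["frame"]
for (a,b,z) in(((365,10),(365,215),.014),((480,10),(467,215),.014)):
    A,B=[onz(p,np.array(u)*.64,z) for u in(a,b)];v=B-A;print(A,B,np.degrees(np.arctan2(-v[0],v[1])))
c=cv2.resize(f[0:150,225:315],(720,1200)[::1],interpolation=cv2.INTER_CUBIC) if 0 else None
for row in(8,20,32,80,92,104):print(row,[tuple(int(v) for v in f[row,c]) for c in range(256,286)])
cv2.imwrite("pics/h.png",cv2.resize(f[0:150,225:325],(400,600),interpolation=cv2.INTER_CUBIC))
```

```text
[ 0.54767259 -0.22765136  0.014     ] [ 0.53112095 -0.07924592  0.014     ] 6.36389290208381
[ 0.46415121 -0.23876901  0.014     ] [ 0.4480256  -0.09028977  0.014     ] 6.19832575690703
8 [(190, 184, 176), (180, 172, 165), (161, 153, 146), (156, 148, 141), (154, 147, 140), (153, 146, 138), (156, 146, 142), (161, 155, 148), (194, 194, 191), (244, 247, 247), (255, 255, 255), (255, 255, 255), (255, 255, 255), (255, 255, 255), (255, 255, 255), (240, 243, 245), (115, 112, 113), (66, 58, 55), (68, 57, 50), (97, 74, 58), (142, 106, 73), (204, 152, 97), (244, 201, 127), (251, 222, 144), (252, 226, 148), (253, 228, 156), (251, 230, 183), (239, 226, 212), (230, 223, 219), (230, 223, 220)]
20 [(190, 182, 178), (192, 185, 180), (192, 185, 181), (193, 186, 181), (191, 183, 179), (187, 181, 176), (177, 170, 165), (172, 166, 164), (214, 216, 217), (254, 254, 254), (255, 255, 255), (255, 255, 255), (255, 255, 255), (255, 255, 255), (255, 255, 255), (229, 230, 230), (81, 77, 75), (65, 60, 55), (80, 69, 57), (112, 89, 65), (158, 118, 80), (223, 169, 108), (249, 216, 138), (252, 225, 145), (252, 225, 1
[... 1405 characters left out ...]
227, 158), (250, 228, 180), (241, 228, 208), (234, 229, 224), (233, 229, 226), (233, 229, 225), (232, 229, 225), (233, 228, 225), (233, 230, 226), (233, 229, 226), (233, 229, 226), (232, 228, 224)]
104 [(197, 189, 184), (197, 190, 186), (210, 206, 205), (245, 247, 247), (255, 255, 255), (255, 255, 255), (255, 255, 255), (255, 255, 255), (255, 255, 255), (230, 233, 233), (94, 93, 90), (82, 79, 76), (84, 81, 77), (105, 93, 81), (167, 130, 97), (232, 185, 126), (250, 218, 148), (252, 227, 157), (251, 228, 167), (246, 227, 194), (237, 228, 219), (234, 229, 226), (233, 230, 226), (233, 229, 226), (233, 229, 226), (233, 229, 225), (234, 230, 227), (239, 235, 232), (246, 242, 240), (247, 244, 241)]
```

View pics/h.png

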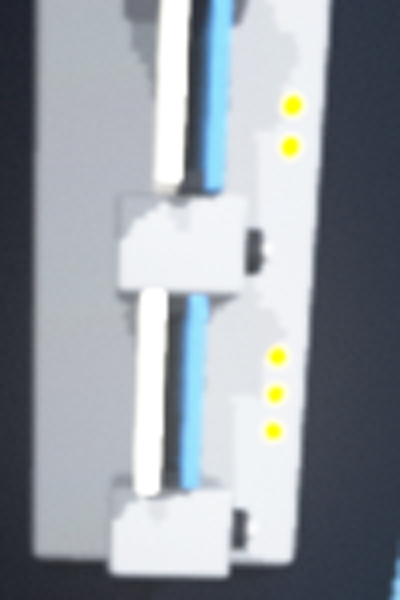

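Run:
```python
from h import *
p=dict(np.load("g.npz"));f=p["frame"].astype(float)
s=r.sense();T=np.array(s["tcp_pos"]);R=np.array(s["ee_rot"])
print("blade pred",[proj(p,T+R@[.018,y,.075]).round(2) for y in(-.0025,0,.0025)])
for row in(176,180,185):print(row,[int(v) for v in f[row,248:265].mean(1)])
a=np.radians(6.3);sx=np.array([np.cos(a),np.sin(a)]);sy=np.array([-np.sin(a),np.cos(a)])
def cross(g,lo,hi,th,up):
    for c in range(lo,hi):
        if (g[c]<th<=g[c+1]) if up else (g[c]>=th>g[c+1]): return c+(th-g[c])/(g[c+1]-g[c])
def edges(row):
    g=f[row,:,0]; gr=f[row,:,2]
    wi=cross(gr,262,276,165,False); wo=cross(gr,252,int(wi),220,True); bi=cross(g,int(wi),285,160,True)
    return wo,wi,bi
for rows in(range(4,40,4),range(76,112,4)):
    O=[]
    for row in rows:
        wo,wi,bi=edges(row)
        O.append([*(onz(p,(wo,row),.085)[:2]),*(onz(p,(wi,row),.085)[:2]),*(onz(p,(bi,row),.07)[:2])])
    O=np.array(O)
    for k in range(3):print("wo wi bi".split()[k],"sx",(O[:,2*k:2*k+2]@sx*1000).round(1))
    print("mean mid gap xy",((O[:,2:4]+O[:,4:6])/2).mean(0), "sy",(O[:,4:6]@sy).mean())
def S(X):return X[:2]@sx*1000,X[:2]@sy*1000
print("T",S(T))
for d in models.place_of(imaging.capture("wrist"),"mouth1"):
    uv=np.array(d["at"])*[512,384];print(uv,S(onz(p,uv,.07)))
# crop px->full: u=225+x/4,v=y/4 ; end walls of blue plate visible span (cassette3 y 292..490; cassette2 bottom 190)
for n,u,v in(("c3 far",190,293),("c3 near",190,490),("c2 near",212,190)):print(n,S(onz(p,(225+u/4,v/4),.07)))
for n,u,v in(("3 mid dot",276,394),):print(n,S(onz(p,(225+u/4,v/4),.014)),S(onz(p,(225+u/4,v/4),.045)))
for n,u,v in(("base near edge L",34,556),("base near R",295,562)):print(n,S(onz(p,(225+u/4,v/4),.014)))
```

```text
blade pred [array([253.54, 175.17]), array([256.44, 175.16]), array([259.33, 175.14])]
176 [52, 50, 53, 59, 92, 160, 216, 230, 231, 232, 213, 146, 76, 55, 52, 53, 55]
180 [51, 53, 52, 59, 102, 171, 220, 229, 231, 230, 216, 158, 83, 55, 54, 54, 52]
185 [51, 52, 52, 61, 105, 174, 219, 229, 229, 230, 225, 190, 103, 55, 52, 53, 54]Traceback (most recent call last):
  File "<stdin>", line 18, in <module>
  File "h.py", line 7, in onz
    e,d=ray(p,uv);return e+d*(z-e[2])/d[2]
        ~~~^^^^^^
  File "h.py", line 5, in ray
    d=R@np.linalg.solve(K,[uv[0],uv[1],1]);return np.array(p["eye"]),d/np.linalg.norm(d)
        ~~~~~~~~~~~~~~~^^^^^^^^^^^^^^^^^^^
    r = gufunc(a, b, signature=signature)
numpy._core._exceptions._UFuncInputCastingError: Cannot cast ufunc 'solve1' input 1 from dtype('O') to dtype('float64') with casting rule 'same_kind'
```

```bash
cat > gap.py <<'E'
from h import *
A=np.radians(6.3);sx=np.array([np.cos(A),np.sin(A)]);sy=np.array([-np.sin(A),np.cos(A)])
def S(X):return np.round(np.array([X[:2]@sx*1000,X[:2]@sy*1000]),1)
def cr(g,lo,hi,th,up):
    for c in range(lo,hi):
        if (g[c]<th<=g[c+1]) if up else (g[c]>=th>g[c+1]): return c+(th-g[c])/(g[c+1]-g[c])
    return np.nan
def gap(p,rows,lo,hi):
    f=p["frame"].astype(float);W=[];B=[];Y=[]
    for row in rows:
        w=cr(f[row,:,2],lo,hi,165,False)
        if np.isnan(w): continue
        b=cr(f[row,:,0],int(w)+1,hi+8,160,True)
        W.append(S(onz(p,(w,row),.085))[0]);B.append(S(onz(p,(b,row),.07))[0]);Y.append(S(onz(p,(b,row),.07))[1])
    return np.array([Y,W,B]).T
E
python3 - <<'E'
from gap import *
p=dict(np.load("g.npz"))
print(gap(p,range(4,42,4),266,280));print(gap(p,range(76,116,4),260,274))
s=r.sense();print("T",S(np.array(s["tcp_pos"])))
for n,u,v in(("c3 far",190,293),("c3 near",190,490),("c2 near",212,190)):print(n,S(onz(p,(225+u/4,v/4),.07)))
for n,u,v in(("base near edge L",34,556),("base near R",295,562)):print(n,S(onz(p,(225+u/4,v/4),.014)))
for uv in((270.9,21.3),(269.8,98.3)):print(S(onz(p,uv,.07)))
E
```

```text
[[-276.9  478.5  472.9]
 [-273.4  478.5  473.3]
 [-269.8  478.5  473.3]
 [-266.3  478.5  473.2]
 [-262.7  478.3  473.1]
 [-259.1  478.4  473.2]
 [-255.5  478.3  473.3]
 [-251.8  478.7  473.5]
 [-248.1  478.6  473.4]
 [-244.4  478.6  473.4]]
[[-209.9  481.4  476.1]
 [-205.9  481.5  476.5]
 [-201.9  481.5  476.8]
 [-197.9  481.7  476.7]
 [-193.8  481.8  476.8]
 [-189.7  481.8  476.7]
 [-185.6  481.7  476.7]
 [-181.5  481.6  476.4]
 [-177.3  481.5  476.7]
 [-173.1  481.6  476.6]]
T [ 489.3 -107. ]
c3 far [ 474.8 -212.6]
c3 near [ 472.9 -162. ]
c2 near [ 470.1 -237.5]
base near edge L [ 519.3 -135.3]
base near R [ 435.3 -135.2]
[ 478.2 -261.4]
[ 476.7 -187.4]
```

Call:
apply_moves(moves=[[[0,0,0],1.3],[[0.03,0.006,0],0],[[0.035,0.005,0],0],[[0.0157,0.0,0.02],0],[[0,0,0.025],0]])

```text
time_s: 8.28
tcp_pos: [0.4987, -0.1356, 0.1916]
ee_rot: [[0.113, -0.994, 0.006], [-0.994, -0.113, -0.001], [0.002, -0.006, -1.0]]
wrist_force: [0.2, 0.9, -1.7]
gripper_width: 0.178
gripper_force: 30.0
```

Call:
apply_moves(moves=[[[0,0,0.013],0],[[0,0,0],0],[[0,0,0],0]])

```text
time_s: 8.53
tcp_pos: [0.4967, -0.1336, 0.1769]
ee_rot: [[0.116, -0.993, -0.001], [-0.993, -0.116, -0.0], [0.0, 0.001, -1.0]]
wrist_force: [0.7, -0.3, -0.5]
gripper_width: 0.179
gripper_force: 30.0
```

```bash
python3 look.py i
python3 - <<'E'
from gap import *
p=dict(np.load("i.npz"));s=r.sense();T=np.array(s["tcp_pos"]);R=np.array(s["ee_rot"])
print("T",S(T),T[2],np.degrees(np.arctan2(R[0,0],-R[1,0])),np.round(s["wrist_force"],1))
print("blade pred",[proj(p,T+R@[.018,y,.075]).round(2) for y in(-.0025,0,.0025)])
u,v=proj(p,T+R@[.018,0,.075]);u=int(u);v=int(v)
for row in range(v-6,v+12,3):print(row,[int(x) for x in p["frame"][row,u-9:u+10].mean(1)])
cv2.imwrite("pics/i2.png",cv2.resize(p["frame"][20:245,156:356],(533,600),interpolation=cv2.INTER_CUBIC))
E
```

```text
8.5333 [ 0.49667615 -0.13361106  0.17688274] [[0.116, -0.993, -0.001], [-0.993, -0.116, -0.0], [0.0, 0.001, -1.0]] [  3.1  11.9 -16.1   0.  -62.1   3.6]
[ 0.507 -0.216  0.371]
T [ 479.8 -187.5] 0.17789145362289052 6.675138965501385 [-0.4 -0.1 -0.5]
blade pred [array([253.04, 171.56]), array([255.95, 171.56]), array([258.87, 171.55])]
165 [203, 242, 255, 255, 255, 255, 255, 255, 224, 97, 80, 82, 83, 95, 136, 183, 208, 212, 214]
168 [204, 242, 255, 255, 255, 255, 255, 255, 221, 95, 81, 81, 82, 96, 141, 188, 208, 212, 214]
171 [203, 242, 255, 255, 255, 255, 255, 255, 220, 95, 82, 84, 84, 102, 148, 192, 209, 213, 214]
174 [201, 243, 255, 255, 255, 255, 255, 255, 244, 228, 230, 229, 205, 148, 156, 196, 210, 213, 214]
177 [202, 243, 255, 255, 255, 255, 255, 254, 242, 236, 236, 237, 224, 172, 165, 199, 210, 214, 214]
180 [202, 244, 255, 255, 255, 255, 255, 252, 236, 235, 236, 235, 226, 179, 166, 198, 210, 212, 215]
```

View pics/i2.png

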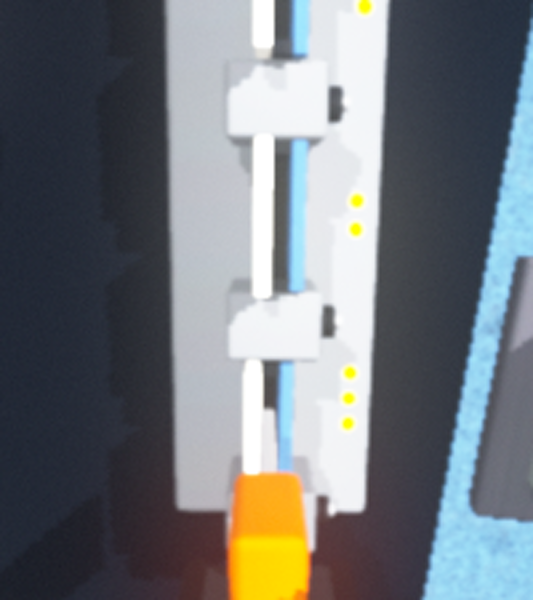

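Run:
```python
from gap import *
p=dict(np.load("i.npz"))
g=gap(p,range(158,173,3),248,262);print(g)
print(gap(p,range(78,125,6),248,268)); print(gap(p,range(22,38,4),250,268))
# blade edge cols at tip plane
f=p["frame"].astype(float)
for row in(176,179,182):print([round(c,2) for c in f[row,250:264].mean(1)])
R=p["orientation"]; print(S(p["eye"]))
for c in(253.5,258.7):print(S(onz(p,(c,176),.102)),"c")
```

```text
[[-210.8  481.5  476. ]
 [-207.9  481.4  476.2]
 [-205.   481.4  476.2]
 [-202.1  481.4  476.3]
 [-199.2  481.4  476.5]]
[[-282.4  478.3  473. ]
 [-277.4  478.2  473.1]
 [-272.3  478.2  473.1]
 [-267.2  478.3  473.1]
 [-262.   478.3  473.2]
 [-256.8  478.3  473.2]
 [-251.5  478.7  473.3]
 [-246.1  478.7  473.3]]
[[-326.8  478.6  473.2]
 [-323.7  478.6  473.1]
 [-320.7  478.6  473.2]
 [-317.6  478.6  473.2]]
[np.float64(255.0), np.float64(255.0), np.float64(255.0), np.float64(254.67), np.float64(242.67), np.float64(236.0), np.float64(237.67), np.float64(236.67), np.float64(222.0), np.float64(168.67), np.float64(163.67), np.float64(197.67), np.float64(210.67), np.float64(212.33)]
[np.float64(255.0), np.float64(255.0), np.float64(255.0), np.float64(253.33), np.float64(237.67), np.float64(235.0), np.float64(236.67), np.float64(236.0), np.float64(224.67), np.float64(176.0), np.float64(167.0), np.float64(198.0), np.float64(211.0), np.float64(213.33)]
[np.float64(255.0), np.float64(255.0), np.float64(255.0), np.float64(252.67), np.float64(236.67), np.float64(234.67), np.float64(235.67), np.float64(235.67), np.float64(230.33), np.float64(195.33), np.float64(173.0), np.float64(197.0), np.float64(209.33), np.float64(213.33)]
[ 480.5 -270.4]
[ 482.1 -201.4] c
[ 477.7 -201.4] c
```

Run:
```python
from gap import *
p=dict(np.load("i.npz"));f=p["frame"].astype(int)
print("blade tip col256",[(r_,int(f[r_,256].mean())) for r_ in range(166,180)])
print("blue col263/264",[(r_,f[r_,263].tolist()) for r_ in range(148,162)])
print("c2 near end blue",[(r_,f[r_,267].tolist()) for r_ in range(122,136)])
print("c2 far end blue",[(r_,f[r_,268].tolist()) for r_ in range(66,78)])
for v in(172.5,173.5):print(v,S(onz(p,(256,v),.102)))
for v in(70,72,128,130,154,155,156):print(v,S(onz(p,(265,v),.07)))
p=dict(np.load("g.npz"));f=p["frame"].astype(int)
print("g tip",[(r_,int(f[r_,256].mean())) for r_ in range(168,180)])
```

```text
blade tip col256 [(166, 80), (167, 79), (168, 81), (169, 80), (170, 80), (171, 82), (172, 111), (173, 178), (174, 230), (175, 237), (176, 237), (177, 236), (178, 236), (179, 236)]
blue col263/264 [(148, [247, 244, 243]), (149, [247, 244, 243]), (150, [247, 244, 243]), (151, [247, 244, 243]), (152, [246, 244, 242]), (153, [242, 238, 236]), (154, [217, 208, 203]), (155, [198, 170, 143]), (156, [233, 187, 135]), (157, [250, 221, 153]), (158, [252, 228, 160]), (159, [252, 228, 160]), (160, [252, 227, 159]), (161, [252, 226, 158])]
c2 near end blue [(122, [252, 229, 163]), (123, [252, 229, 162]), (124, [252, 228, 162]), (125, [252, 228, 163]), (126, [251, 227, 161]), (127, [251, 226, 161]), (128, [248, 216, 157]), (129, [223, 189, 158]), (130, [216, 207, 200]), (131, [238, 234, 231]), (132, [247, 245, 243]), (133, [247, 246, 243]), (134, [248, 247, 245]), (135, [248, 246, 244])]
c2 far end blue [(66, [248, 246, 243]), (67, [248, 246, 243]), (68, [248, 245, 244]), (69, [245, 242, 240]), (70, [232, 227, 225]), (71, [209, 194, 184]), (72, [232, 197, 158]), (73, [251, 224, 159]), (74, [253, 231, 164]), (75, [253, 232, 166]), (76, [253, 230, 164]), (77, [253, 229, 162])]
172.5 [ 480.  -204.5]
173.5 [ 480.  -203.6]
70 [ 472.6 -289. ]
72 [ 472.5 -287.4]
128 [ 471.9 -238.9]
130 [ 471.8 -237.1]
154 [ 471.5 -214.7]
155 [ 471.5 -213.7]
156 [ 471.5 -212.8]
g tip [(168, 53), (169, 53), (170, 52), (171, 57), (172, 89), (173, 167), (174, 224), (175, 233), (176, 231), (177, 231), (178, 232), (179, 232)]
```

Call:
apply_moves(moves=[[[0.0016,0.0011,0],0.3],[[0,0,0.006],0],[[0,0,0.006],0],[[0,0,0],0],[[0,0,0],0]])

```text
time_s: 9.0
tcp_pos: [0.4954, -0.1361, 0.1646]
ee_rot: [[0.11, -0.994, -0.001], [-0.994, -0.11, -0.0], [-0.0, 0.001, -1.0]]
wrist_force: [-0.2, -0.2, -1.0]
gripper_width: 0.181
gripper_force: 30.0
```

```bash
cat > chk.py <<'E'
from gap import *
import sys
p=imaging.capture("wrist");s=r.sense();T=np.array(s["tcp_pos"]);R=np.array(s["ee_rot"])
print("T",S(T),T[2],np.degrees(np.arctan2(R[0,0],-R[1,0])),np.round(s["wrist_force"],1))
u,v=proj(p,T+R@[.018,0,.075]);f=p["frame"].astype(int);u=int(round(u));print(v)
for row in list(range(int(v)-10,int(v)+8,2)):print(row,[int(x) for x in f[row,u-9:u+12].mean(1)])
z=T[2]-.075
for c in(u-3,u,u+3):print(c,S(onz(p,(c,v+2),z)))
print(gap(p,range(int(v)-14,int(v)-3,3),u-9,u+6))
E
python3 chk.py
```

```text
T [ 477.7 -189.7] 0.1648910170858956 6.2896241761761535 [ 0.   0.2 -0.4]
171.4636915158158
161 [255, 255, 255, 252, 181, 94, 87, 87, 89, 89, 103, 140, 180, 189, 191, 197, 212, 227, 230, 229, 228]
163 [255, 255, 255, 253, 195, 99, 92, 93, 93, 94, 111, 164, 203, 211, 213, 218, 228, 231, 231, 231, 231]
165 [255, 255, 255, 255, 215, 101, 91, 92, 90, 92, 111, 165, 204, 212, 213, 217, 226, 231, 231, 230, 231]
167 [255, 255, 255, 255, 226, 102, 80, 80, 81, 83, 111, 168, 204, 211, 212, 217, 227, 231, 231, 231, 231]
169 [255, 255, 255, 255, 226, 103, 79, 78, 78, 84, 114, 171, 204, 212, 212, 217, 226, 230, 232, 231, 231]
171 [255, 255, 255, 255, 226, 104, 82, 82, 81, 87, 115, 173, 205, 213, 213, 216, 225, 232, 231, 230, 231]
173 [255, 255, 255, 255, 229, 143, 165, 178, 181, 176, 169, 184, 206, 212, 213, 217, 225, 231, 231, 230, 231]
175 [255, 255, 255, 255, 232, 182, 224, 235, 237, 237, 231, 210, 210, 212, 213, 217, 225, 230, 230, 231, 230]
177 [255, 255, 254, 249, 200, 184, 226, 235, 237, 237, 232, 216, 213, 212, 213, 217, 225, 230, 230, 231, 230]
254 [ 480.1 -205.9]
257 [ 477.5 -205.9]
260 [ 474.9 -205.9]
[[-213.6  481.4  475.9]
 [-210.8  481.5  476.1]
 [-208.   481.4  476.2]]
```

Call:
apply_moves(moves=[[[0.0003,-0.0005,0.002],0],[[0,0,0.002],0],[[0,0,0.002],0],[[0,0,0.001],0],[[0,0,0.001],0]])

```text
time_s: 9.47
tcp_pos: [0.4962, -0.1364, 0.1568]
ee_rot: [[0.109, -0.994, -0.0], [-0.994, -0.109, -0.0], [0.0, 0.0, -1.0]]
wrist_force: [0.1, -1.0, -1.0]
gripper_width: 0.18
gripper_force: 30.0
```

Call:
apply_moves(moves=[[[0,0,0.002],0],[[0,0,0.002],0],[[0,0,0.002],0],[[0,0,0.002],0],[[0,0,0.0],0]])

```text
time_s: 9.88
tcp_pos: [0.4959, -0.1363, 0.1484]
ee_rot: [[0.109, -0.994, -0.001], [-0.994, -0.109, 0.0], [-0.0, 0.001, -1.0]]
wrist_force: [-0.9, 0.3, -0.9]
gripper_width: 0.175
gripper_force: 30.0
```

Tip about z 0.073, past the white plate with no contact. On through the mouth in small steps.

Call:
apply_moves(moves=[[[0,0,0.001],0],[[0,0,0.001],0],[[0,0,0.001],0],[[0,0,0.001],0],[[0,0,0.0],0]])

```text
time_s: 10.3
tcp_pos: [0.4961, -0.1363, 0.1447]
ee_rot: [[0.109, -0.994, -0.0], [-0.994, -0.109, 0.0], [-0.0, 0.0, -1.0]]
wrist_force: [0.5, -0.1, -0.7]
gripper_width: 0.18
gripper_force: 30.0
```

Call:
apply_moves(moves=[[[0,0,0.001],0],[[0,0,0.001],0],[[0,0,0.001],0],[[0,0,0.001],0],[[0,0,0.0],0]])

```text
time_s: 10.72
tcp_pos: [0.4961, -0.1363, 0.1407]
ee_rot: [[0.109, -0.994, -0.0], [-0.994, -0.109, 0.0], [-0.0, 0.0, -1.0]]
wrist_force: [-0.2, -0.9, -0.5]
gripper_width: 0.176
gripper_force: 30.0
```

Call:
apply_moves(moves=[[[0,0,0.002],0],[[0,0,0.002],0],[[0,0,0.002],0],[[0,0,0.002],0],[[0,0,0.001],0]])

```text
time_s: 11.13
tcp_pos: [0.496, -0.1363, 0.1315]
ee_rot: [[0.109, -0.994, -0.001], [-0.994, -0.109, 0.0], [-0.0, 0.001, -1.0]]
wrist_force: [-0.7, 0.1, 0.1]
gripper_width: 0.179
gripper_force: 30.0
```

Call:
apply_moves(moves=[[[0,0,0.001],0],[[0,0,0.001],0],[[0,0,0.001],0],[[0,0,0.001],0],[[0,0,0.001],0]])

```text
time_s: 11.55
tcp_pos: [0.4963, -0.1363, 0.1269]
ee_rot: [[0.109, -0.994, 0.0], [-0.994, -0.109, 0.0], [-0.0, -0.0, -1.0]]
wrist_force: [0.1, 0.0, -0.8]
gripper_width: 0.177
gripper_force: 30.0
```

Call:
apply_moves(moves=[[[0,0,0.001],0],[[0,0,0],0]])

```text
time_s: 11.72
tcp_pos: [0.4964, -0.1364, 0.1261]
ee_rot: [[0.11, -0.994, 0.0], [-0.994, -0.11, -0.0], [0.0, -0.0, -1.0]]
wrist_force: [-0.7, -0.4, 1.0]
gripper_width: 0.179
gripper_force: 30.0
```

Call:
apply_moves(moves=[[[0,0,0.001],0],[[0,0,0.001],0],[[0,0,0],0]])

```text
time_s: 11.97
tcp_pos: [0.4968, -0.1366, 0.1247]
ee_rot: [[0.11, -0.994, 0.001], [-0.994, -0.11, -0.001], [0.001, -0.001, -1.0]]
wrist_force: [-1.0, -0.1, 5.0]
gripper_width: 0.179
gripper_force: 30.0
```

Call:
apply_moves(moves=[[[0,0,0.001],0],[[0,0,0],0]])

```text
time_s: 12.13
tcp_pos: [0.497, -0.1366, 0.124]
ee_rot: [[0.11, -0.994, 0.002], [-0.994, -0.11, -0.001], [0.001, -0.002, -1.0]]
wrist_force: [-1.6, -0.3, 6.8]
gripper_width: 0.183
gripper_force: 30.0
```

Cassette 3 jams at 18–19 mm depth (springy force), so it's blocked. Withdraw and go to cassette 2.

Call:
apply_moves(moves=[[[0,0,-0.01],0],[[0,0,-0.015],0],[[0,0,-0.018],0],[[0,0,-0.01],0],[[0,0,0],0]])

```text
time_s: 12.55
tcp_pos: [0.4978, -0.1364, 0.1783]
ee_rot: [[0.11, -0.994, 0.005], [-0.994, -0.11, -0.0], [0.001, -0.005, -1.0]]
wrist_force: [0.5, -1.3, -0.4]
gripper_width: 0.179
gripper_force: 30.0
```

Call:
apply_moves(moves=[[[0.025,0.001,0],0],[[0.03,0.001,0],0],[[0.02,0.001,0],0],[[0,0,0],0],[[0,0,0],0]])

```text
time_s: 12.97
tcp_pos: [0.5006, -0.2117, 0.1745]
ee_rot: [[0.107, -0.994, -0.002], [-0.994, -0.107, 0.001], [-0.001, 0.002, -1.0]]
wrist_force: [0.4, 0.1, -1.7]
gripper_width: 0.178
gripper_force: 30.0
```

```bash
python3 chk.py
```

```text
T [ 474.5 -264.8] 0.17476057360825664 6.215492792679765 [-0.   0.  -0.7]
172.23413654272807
162 [255, 255, 255, 254, 214, 113, 103, 103, 102, 103, 121, 173, 210, 215, 216, 219, 228, 233, 234, 233, 234]
164 [255, 255, 255, 255, 238, 120, 100, 99, 99, 101, 120, 172, 209, 215, 217, 221, 229, 234, 234, 234, 234]
166 [255, 255, 255, 255, 245, 126, 90, 88, 89, 92, 123, 176, 208, 215, 216, 220, 228, 233, 234, 234, 234]
168 [255, 255, 255, 255, 245, 126, 92, 88, 90, 93, 121, 177, 211, 215, 217, 220, 229, 233, 234, 234, 234]
170 [255, 255, 255, 255, 246, 126, 90, 89, 89, 95, 125, 179, 210, 215, 217, 220, 228, 233, 234, 233, 233]
172 [255, 255, 255, 255, 245, 132, 114, 118, 119, 119, 134, 181, 210, 215, 216, 219, 228, 233, 234, 234, 234]
174 [255, 255, 255, 255, 247, 185, 218, 230, 233, 232, 224, 207, 214, 216, 217, 220, 227, 233, 234, 234, 234]
176 [255, 255, 255, 255, 248, 198, 229, 238, 239, 240, 234, 217, 215, 216, 217, 220, 228, 234, 233, 234, 234]
178 [255, 255, 255, 255, 248, 201, 230, 238, 239, 240, 234, 220, 215, 216, 217, 220, 227, 234, 234, 234, 234]
254 [ 476.8 -280.9]
257 [ 474.2 -280.9]
260 [ 471.6 -280.9]
[[   nan  478.     nan]
 [-286.3  478.2  472.8]
 [-283.4  478.1  472.9]
 [-280.5  478.   472.9]]
```

Call:
apply_moves(moves=[[[-0.0008,-0.0006,0.003],0],[[0,0,0.004],0],[[0,0,0.003],0],[[0,0,0.001],0],[[0,0,0.001],0]])

```text
time_s: 13.43
tcp_pos: [0.5019, -0.2099, 0.1636]
ee_rot: [[0.11, -0.994, -0.0], [-0.994, -0.11, 0.0], [-0.0, 0.0, -1.0]]
wrist_force: [0.4, -0.5, -0.8]
gripper_width: 0.18
gripper_force: 30.0
```

Call:
apply_moves(moves=[[[0,0,0.001],0],[[0,0,0.001],0],[[0,0,0.001],0],[[0,0,0.002],0],[[0,0,0.002],0]])

```text
time_s: 13.85
tcp_pos: [0.503, -0.2111, 0.1588]
ee_rot: [[0.11, -0.994, 0.003], [-0.994, -0.11, -0.002], [0.002, -0.002, -1.0]]
wrist_force: [-1.6, -0.7, 0.9]
gripper_width: 0.175
gripper_force: 30.0
```

Call:
apply_moves(moves=[[[0,0,0.002],0],[[0,0,0.002],0],[[0,0,0.002],0],[[0,0,0.0],0]])

```text
time_s: 14.18
tcp_pos: [0.5015, -0.2102, 0.15]
ee_rot: [[0.109, -0.994, -0.001], [-0.994, -0.109, 0.0], [-0.001, 0.001, -1.0]]
wrist_force: [-0.3, -0.7, -0.8]
gripper_width: 0.178
gripper_force: 30.0
```

Call:
apply_moves(moves=[[[0,0,0.001],0],[[0,0,0.001],0],[[0,0,0.001],0],[[0,0,0.001],0],[[0,0,0.001],0]])

```text
time_s: 14.6
tcp_pos: [0.502, -0.2104, 0.1459]
ee_rot: [[0.109, -0.994, -0.0], [-0.994, -0.109, -0.0], [0.0, 0.0, -1.0]]
wrist_force: [-1.4, 0.3, -0.3]
gripper_width: 0.183
gripper_force: 30.0
```

Call:
apply_moves(moves=[[[0,0,0.001],0],[[0,0,0.001],0],[[0,0,0.001],0],[[0,0,0.001],0],[[0,0,0.0],0]])

```text
time_s: 15.02
tcp_pos: [0.5019, -0.2103, 0.1417]
ee_rot: [[0.109, -0.994, -0.0], [-0.994, -0.109, 0.0], [-0.0, 0.0, -1.0]]
wrist_force: [0.8, -0.1, -0.0]
gripper_width: 0.175
gripper_force: 30.0
```

In the mouth (about 3 mm). Continue toward the possible stop at TCP ≈ 0.127.

Call:
apply_moves(moves=[[[0,0,0.002],0],[[0,0,0.002],0],[[0,0,0.002],0],[[0,0,0.002],0],[[0,0,0.002],0]])

```text
time_s: 15.43
tcp_pos: [0.5019, -0.2103, 0.1317]
ee_rot: [[0.109, -0.994, -0.0], [-0.994, -0.109, 0.0], [-0.0, 0.0, -1.0]]
wrist_force: [-0.1, 0.2, -2.0]
gripper_width: 0.178
gripper_force: 30.0
```

Call:
apply_moves(moves=[[[0,0,0.001],0],[[0,0,0.001],0],[[0,0,0.001],0],[[0,0,0.001],0],[[0,0,0.001],0]])

```text
time_s: 15.85
tcp_pos: [0.502, -0.2104, 0.1269]
ee_rot: [[0.109, -0.994, 0.0], [-0.994, -0.109, -0.0], [0.0, -0.0, -1.0]]
wrist_force: [-0.1, -0.8, 0.4]
gripper_width: 0.175
gripper_force: 30.0
```

Call:
apply_moves(moves=[[[0,0,0.001],0],[[0,0,0.001],0],[[0,0,0],0]])

```text
time_s: 16.1
tcp_pos: [0.5019, -0.2103, 0.1247]
ee_rot: [[0.109, -0.994, -0.0], [-0.994, -0.109, 0.0], [-0.0, 0.0, -1.0]]
wrist_force: [0.7, -0.2, -0.5]
gripper_width: 0.179
gripper_force: 30.0
```

Call:
apply_moves(moves=[[[0,0,0.001],0],[[0,0,0.001],0],[[0,0,0.001],0],[[0,0,0],0]])

```text
time_s: 16.43
tcp_pos: [0.5019, -0.2103, 0.1217]
ee_rot: [[0.109, -0.994, -0.0], [-0.994, -0.109, 0.0], [-0.0, 0.0, -1.0]]
wrist_force: [-1.0, 0.1, -0.8]
gripper_width: 0.175
gripper_force: 30.0
```

Call:
apply_moves(moves=[[[0,0,0.002],0],[[0,0,0.002],0],[[0,0,0.002],0],[[0,0,0],0]])

```text
time_s: 16.77
tcp_pos: [0.5018, -0.2103, 0.1154]
ee_rot: [[0.109, -0.994, -0.001], [-0.994, -0.109, 0.0], [-0.0, 0.001, -1.0]]
wrist_force: [-0.8, -0.7, -0.9]
gripper_width: 0.181
gripper_force: 30.0
```

Call:
apply_moves(moves=[[[0,0,0.002],0],[[0,0,0.002],0],[[0,0,0.001],0],[[0,0,0],0]])

```text
time_s: 17.1
tcp_pos: [0.5019, -0.2104, 0.1106]
ee_rot: [[0.109, -0.994, -0.0], [-0.994, -0.109, 0.0], [-0.0, 0.0, -1.0]]
wrist_force: [-0.1, -0.5, -0.5]
gripper_width: 0.181
gripper_force: 30.0
```

Call:
apply_moves(moves=[[[0,0,0.002],0],[[0,0,0.002],0],[[0,0,0.001],0],[[0,0,0.001],0],[[0,0,0],0]])

```text
time_s: 17.52
tcp_pos: [0.5019, -0.2103, 0.1047]
ee_rot: [[0.109, -0.994, -0.0], [-0.994, -0.109, 0.0], [-0.0, 0.0, -1.0]]
wrist_force: [-0.3, 0.1, -0.6]
gripper_width: 0.18
gripper_force: 30.0
```

Call:
apply_moves(moves=[[[0,0,0.001],0],[[0,0,0.001],0],[[0,0,0.001],0],[[0,0,0],0]])

```text
time_s: 17.85
tcp_pos: [0.5022, -0.2105, 0.1022]
ee_rot: [[0.11, -0.994, 0.0], [-0.994, -0.11, -0.0], [0.0, -0.0, -1.0]]
wrist_force: [-0.3, -0.1, 0.8]
gripper_width: 0.181
gripper_force: 30.0
```

Call:
apply_moves(moves=[[[0,0,0.001],0],[[0,0,0.001],0],[[0,0,0],0]])

```text
time_s: 18.1
tcp_pos: [0.5024, -0.2107, 0.1009]
ee_rot: [[0.11, -0.994, 0.001], [-0.994, -0.11, -0.001], [0.001, -0.001, -1.0]]
wrist_force: [-0.7, -0.6, 5.1]
gripper_width: 0.178
gripper_force: 30.0
```

Call:
apply_moves(moves=[[[0,0,0.001],0],[[0,0,0],0]])

```text
time_s: 18.27
tcp_pos: [0.5025, -0.2108, 0.1005]
ee_rot: [[0.11, -0.994, 0.001], [-0.994, -0.11, -0.001], [0.001, -0.001, -1.0]]
wrist_force: [-1.8, 0.4, 8.5]
gripper_width: 0.176
gripper_force: 30.0
```

Call:
apply_moves(moves=[[[0,0,-0.001],0],[[0,0,-0.0007],0],[[0,0,0],0]])

```text
time_s: 18.52
tcp_pos: [0.5024, -0.2106, 0.1014]
ee_rot: [[0.11, -0.994, 0.001], [-0.994, -0.11, -0.001], [0.001, -0.001, -1.0]]
wrist_force: [-1.9, 0.6, 5.3]
gripper_width: 0.181
gripper_force: 30.0
```

Call:
apply_moves(moves=[[[0,0,0],0],[[0,0,0],0],[[0,0,0],0],[[0,0,0],0],[[0,0,0],0]], hand=0.05)

```text
time_s: 18.93
tcp_pos: [0.5018, -0.2103, 0.1002]
ee_rot: [[0.109, -0.994, -0.001], [-0.994, -0.109, 0.0], [-0.0, 0.001, -1.0]]
wrist_force: [0.1, -0.3, 0.0]
gripper_width: 0.471
gripper_force: 0.0
```

Call:
apply_moves(moves=[[[0,0,0],0],[[0,0,-0.01],0],[[0,0,-0.02],0],[[0,0,-0.035],0],[[0,0,-0.035],0]])

```text
time_s: 19.35
tcp_pos: [0.5012, -0.2103, 0.2017]
ee_rot: [[0.11, -0.994, -0.002], [-0.994, -0.11, 0.0], [-0.0, 0.002, -1.0]]
wrist_force: [1.7, 0.0, 0.5]
gripper_width: 0.572
gripper_force: 0.0
```

Call:
apply_moves(moves=[[[0,0,-0.03],0],[[-0.03,0,-0.01],0],[[-0.03,0,0],0],[[-0.02,0,0],0],[[0,0,0],0]])

```text
time_s: 19.77
tcp_pos: [0.493, -0.1284, 0.2422]
ee_rot: [[0.113, -0.994, 0.002], [-0.994, -0.113, 0.001], [-0.001, -0.002, -1.0]]
wrist_force: [0.2, -0.7, -0.0]
gripper_width: 0.576
gripper_force: 0.0
```

```bash
python3 look.py j gauge timer mouth1
python3 - <<'E'
from gap import *
q=imaging.capture("side");p=dict(np.load("j.npz"))
b=cv2.resize(q["frame"][110:270,210:330],(450,600),interpolation=cv2.INTER_CUBIC)
a=cv2.resize(p["frame"][0:288,150:318],(350,600),interpolation=cv2.INTER_CUBIC)
cv2.imwrite("pics/k.png",np.hstack([a,b]))
E
```

```text
19.7667 [ 0.49296094 -0.12844586  0.24217496] [[0.113, -0.994, 0.002], [-0.994, -0.113, 0.001], [-0.001, -0.002, -1.0]] [  3.7   8.6 -10.5  -0.  -70.7   2.8]
[ 0.503 -0.211  0.437]
gauge [258.8  93.7] 0.89 [ 0.5001 -0.2092  0.005 ]
gauge [254.6  94.8] 0.39 [ 0.5053 -0.2072  0.005 ]
timer [247.8 313.7] 0.98 [0.4792 0.1258 0.005 ]
timer [124.4  38.3] 0.44 [ 0.6707 -0.2551  0.005 ]
mouth1 [254.6  15.3] 0.93 [ 0.5134 -0.2847  0.07  ]
mouth1 [253.5 161.8] 0.72 [ 0.4979 -0.1339  0.07  ]
mouth1 [256.9  92.9] 0.6 [ 0.5026 -0.2101  0.07  ]
```

View pics/k.png

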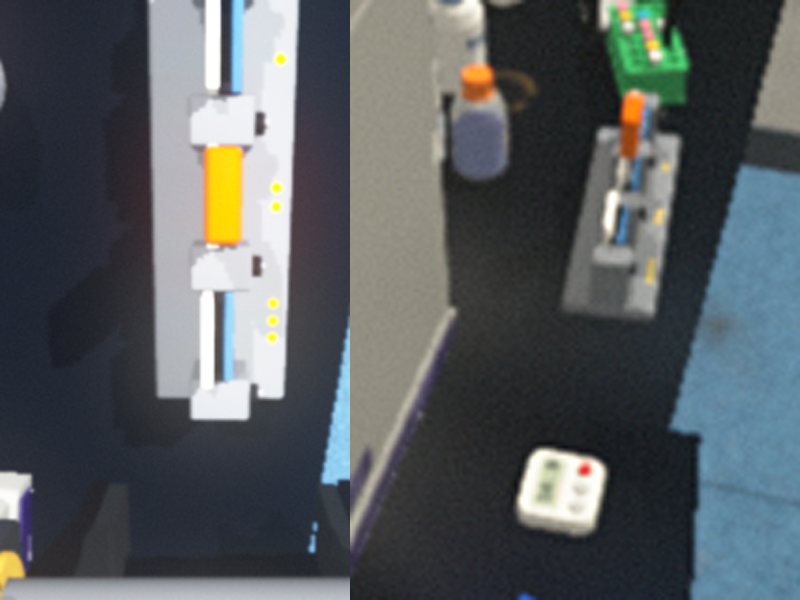

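The pictures show the orange gauge standing upright in cassette 2 (two dots), at about (259, 94) in the wrist frame. The timer, rack and bottle are undisturbed, so I am handing in.

```bash
python3 -c "
from station import r
print(r.finish_job())"
```

```text
the job is handed in; nothing more can be done
None
```

I left the gauge standing at the bottom of cassette 2, whose gap was clear. Cassette 3 jammed 18–19 mm down, so I backed out at about 7 N. I did not try cassette 1, nothing else looked disturbed, and the job was handed in at about 20 s.

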